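# Stand the matching pipe prop on the base bar

### The job

A V-headed pipe prop is fixed on the left end of the base bar. Take the loose prop of the same height and stand it on the bar with its foot inside the yellow ring and the two V grooves in line, so that a straight pipe could be laid in both. It is top-heavy: keep it upright all the way and set it down gently, and leave the short prop standing where it is.

Things in the scene. Friction and masses are not known exactly. Their poses are not given: they have to be found in the camera images.
- tall_mid (a point): Tall loose prop, 194 mm high, 0.5-0.85 kg, on the table; point on its axis 97 mm above its underside; z up. Foot 54 mm across, 16 mm stem, brass nut; blue grip block 140-170 mm above the underside, 48 mm along x, 50 mm along y; V of angle iron on top (46 mm wide), groove along y. Centre of mass about 125 mm up: it falls if leaned 12 degrees. Grip the block across x, 155 mm above the underside.
- short_mid (a point): The short loose prop, same make but 129 mm high (blue block 75 to 105 mm above its underside); this point is on its axis half-way up, 64.5 mm above its underside. Not needed; leave it alone.
- ring (a point): Centre of the yellow ring (inside diameter 84 mm, flat paint) on the top of the fixed grey base bar (100 x 300 x 12 mm, top 12 mm above the table). z up; y runs along the bar to the fixed prop, which stands 190 mm away in +y, 194 mm high above the bar, its V groove along this y.
There are look-alikes about, which are no part of the job. What is shaped like the part that bears tall_mid but pink or turquoise is not meant.

How it is judged:
By the outcome, as a careful person would: the job done as asked, in the order asked, and still so for the second after the job is handed in, with the robot touching nothing.
It also fails if it takes over 43 s, if anything falls off the work surface, if the arm or the gripper's body presses on something with over 40 N, if the wrist force passes 120 N, or if a joint passes its speed limit or range.

### The arm

A 6-joint arm with a two-finger parallel gripper is mounted at the origin on a cart in front of the work surface, level with it; the furniture and walls round the work are solid. World frame = base frame: x ahead of the robot, y to its left, z up, the work surface at z = 0. Lengths are in m, angles in rad, forces in N, time in s.
With the tool pointing down it reaches from about 0.275 to 0.825 m from the base axis. Payload 5.2 kg.
Tool frame: the origin (TCP) lies midway between the tips of the shut fingers; the grasp point (between the pads) lies 19 mm behind it; z points along the fingers, y is the direction in which the jaws open and shut (so a half turn about z gives the same grasp; the last joint's range is limited). The gripper opens to 93 mm and grips with 3 to 60 N. Pads are 15 mm wide; open, the fingers measure 128 mm over their backs; the gripper's body (75 mm by 188 mm) begins 65 mm behind the grasp point.
Start: joints at [0.916, 0.259, 1.535, -0, 1.348, -0.203], TCP at [0.24, 0.495, 0.219] pointing down, gripper open.
Joint ranges: [-3.14, 3.14], [-0.91, 2.08], [0.19, 2.58], [-1.22, 4.36], [0.22, 2.71], [-3.12, 3.12]. Speed limits (rad/s): [2.57, 2.57, 3.14, 3.14, 3.14, 3.14].

### API

Orientations are given as a unit quaternion [x, y, z, w].
In Python, from plant import r gives the robot as it stands.
- The arm moves only by the tool send_rows, never from a script. Its argument "plan" is a list of rows, each a list of 7 numbers: the turn, a rotation vector about the tool's x, y, z in rad, then the shift along the tool's x, y, z in cm, then the opening, from -1 (shut) to 1 (fully open). In form: [[rx, ry, rz, dx, dy, dz, gripper], ...]. A call has 1 to 20 rows; each row shifts and turns the commanded pose from where the row before left it, along the tool's axes as they then stand; what a row does not reach is not made up. A row lasts 1/10 s, in which the tool goes at most 50 mm and 8.59 degrees, less where a joint would pass 70% of its speed; a pose out of reach is approached as far as the arm can. A call with a gripper value outside its range is refused whole. The fingers move at their own pace and stop on an object; "newtons" is the grip in N (left out, the last holds). Time passes only in rows, so rows that do not move let the fingers close. It gives the time, the measured TCP pose, the force and the opening at its end, in the units of the state.
- r.observe(): the state, without advancing time (a new reading comes with each control period).
- r.snapshot(name): name is "scene" or "top" or "wrist"; returns a dict with "color" (480x640x3 uint8, blue, green, red), "range_z" (480x640 float32, m along the optical axis (not along the pixel's ray), 0 where there is no reading), "fx", "fy", "cx", "cy" (pixels), "extrinsics" (4x4, takes a point from camera to world coordinates); the wrist camera has in their place "tool_from_camera" (4x4, takes a point from camera to tool coordinates, whose origin is the TCP and whose axes are the flange's). Camera axes: x right, y down, z forward; pixel columns grow to the right and rows downward; lengths in m; the calibration is good to about 2 mm. A picture is of the moment at which its call begins: read the wrist's pose just before it.
- r.job_done(): hands the job in, once; it reports no verdict.
The state is a dict: "t": time; "joints": joint angles; "joint_vel": joint speeds; "joint_efforts": joint torques, N m; "eef_pos": TCP position; "ee_rot": TCP orientation; "wrist_force": force on the tool from outside, world axes, zero at the start; "wrist_torque": the same for the moment, N m; "width": finger opening in m.
Only numpy, scipy, OpenCV 4.12 (cv2) and the standard library are available. Lean on these libraries where they do the work, as an engineer would, in place of code of your own. Each camera call takes 0.05 s, during which the arm holds its last target. There are 200 camera calls.

## Working session

There is one attempt and no reset: what is moved stays moved. The work goes in short steps, Python scripts to look and compute and a tool call to move; the robot and the scene stay as the last step left them, time stands still between calls to the robot, and variables do not carry over. Pictures are saved under pics/ and viewed, about 8 in all and at most 12, crops included, and the job is handed in when it is done.

Besides the shell and the picture viewer there is one more tool, called after "Request:" as name([rows], argument=value, ...), one row to a line, values as JSON. send_rows: Moves the arm, as the interface text tells. Its arguments: {"type":"object","properties":{"plan":{"type":"array","items":{"type":"array","items":{"type":"number"}}},"newtons":{"type":"number"}},"required":["plan"]}

```bash
mkdir -p pics; cat > h.py <<'E'
import numpy as np, cv2
from plant import r
from scipy.spatial.transform import Rotation as R
def snap(n):
    o=r.observe(); s=r.snapshot(n)
    if n=="wrist":
        T=np.eye(4);T[:3,:3]=R.from_quat(o["ee_rot"]).as_matrix();T[:3,3]=o["eef_pos"];s["extrinsics"]=T@s["tool_from_camera"]
    return s
def cloud(s):
    z=s["range_z"];v,u=np.mgrid[:480,:640]
    p=np.stack([(u-s["cx"])/s["fx"]*z,(v-s["cy"])/s["fy"]*z,z],-1)
    E=np.array(s["extrinsics"]);w=p@E[:3,:3].T+E[:3,3];w[z==0]=np.nan;return w
def save(n,img): cv2.imwrite("pics/"+n,img)
E
python3 - <<'E'
from h import *
for n in("scene","top"):
    s=snap(n);save(n+"1.png",s["color"]);np.save(n+".npy",cloud(s))
    print(n,np.array(s["extrinsics"]).round(3).tolist(),s["fx"])
print(r.observe())
E
```

```text
scene [[0.459, -0.637, 0.62, -0.027], [-0.888, -0.339, 0.309, -0.425], [0.013, -0.693, -0.721, 0.714], [0.0, 0.0, 0.0, 1.0]] 449.8414438823249
top [[-0.532, -0.823, 0.199, 0.251], [-0.847, 0.517, -0.128, -0.007], [0.003, -0.236, -0.972, 1.227], [0.0, 0.0, 0.0, 1.0]] 583.0481947755917
{'t': 0.1, 'joints': array([ 9.16168526e-01,  2.59285492e-01,  1.53593419e+00, -1.07091434e-05,
        1.34801844e+00, -2.02841549e-01]), 'joint_vel': array([-1.48769593e-03, -1.32499239e-03, -3.59758038e-03, -6.18380020e-05,
        8.58996259e-04,  1.71497298e-03]), 'joint_efforts': array([ 1.67013775e-03, -4.38205612e+01, -2.84642476e+01,  7.22948089e-02,
        3.62818572e-02, -3.21996936e-07]), 'eef_pos': array([0.23981925, 0.49442679, 0.21790841]), 'ee_rot': array([ 2.23975654e-01,  9.74594392e-01, -7.50440184e-04, -3.37278176e-04]), 'wrist_force': array([-0.37718691,  0.58953127,  0.28142613]), 'wrist_torque': array([0.01076207, 0.0599596 , 0.0102032 ]), 'width': 0.09344866483823022}
```

View pics/scene1.png

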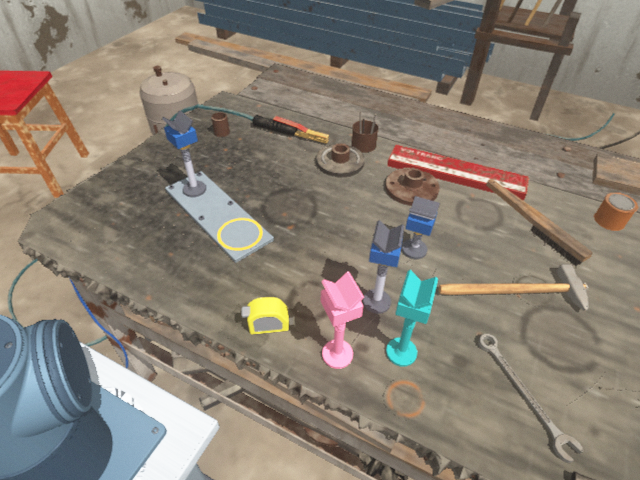

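View pics/top1.png

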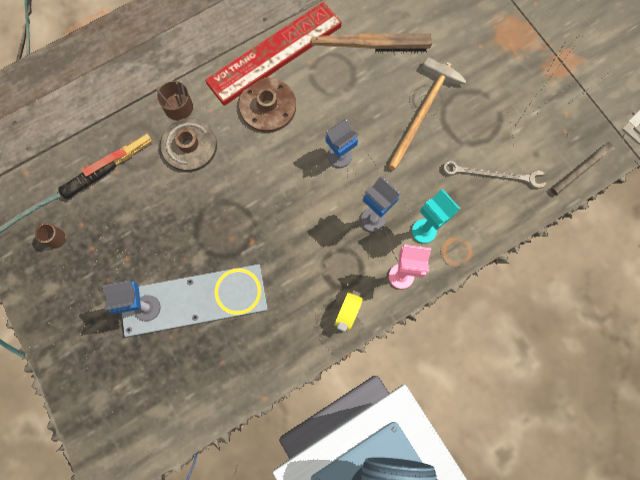

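Candidates: tall blue prop at scene (385,243) / top (380,197). The short blue is at scene (422,217) / top (341,138), the pink at scene (342,300), the turquoise at scene (417,295), and the fixed blue one at scene (181,132). By colour and height I choose the blue one at scene (385,243). Next I measure it and check it in a crop.

```bash
python3 - <<'E'
from h import *
for n,boxes in(("scene",dict(tall=(362,218,408,315),short=(402,195,440,260),fixed=(160,110,210,200),pink=(318,270,366,370),turq=(385,268,442,366))),("top",dict(tall=(355,175,402,235),short=(322,118,362,170),fixed=(100,278,165,325),pink=(385,240,432,290),turq=(410,185,462,245)))):
    P=np.load(n+".npy");I=cv2.imread(f"pics/{n}1.png");h=cv2.cvtColor(I,cv2.COLOR_BGR2HSV)
    for k,(a,b,c,d) in boxes.items():
        p=P[b:d,a:c];hh=h[b:d,a:c]
        m=(hh[...,1]>150)&(abs(hh[...,0].astype(int)-110)<14)
        if m.sum()>20:
            q=p[m];q=q[~np.isnan(q[:,0])]
            print(n,k,"blue",len(q),np.percentile(q,[2,50,98],axis=0).round(3).tolist())
            t=q[q[:,2]>np.percentile(q[:,2],98)-.008]
        print(n,k,"zmax",np.nanpercentile(p[...,2],99.5).round(3))
        t=p[(p[...,2]>np.nanpercentile(p[...,2],99.5)-.03)]
        if len(t)>20:
            print("   head rect",cv2.minAreaRect(t[:,:2].astype(np.float32)*1000),t.mean(0).round(3))
    m=(h[...,1]>120)&(abs(h[...,0].astype(int)-27)<6)&(h[...,2]>150)
    box=(210,210,275,260) if n=="scene" else (208,262,270,322)
    mm=np.zeros_like(m);mm[box[1]:box[3],box[0]:box[2]]=1
    q=P[m&mm];q=q[~np.isnan(q[:,0])]
    print("ring",len(q),cv2.fitEllipse((q[:,:2]*1000).astype(np.float32)),np.median(q[:,2]))
    # bar
    m=(P[...,2]>.007)&(P[...,2]<.017); box=(155,165,285,265) if n=="scene" else (110,255,280,345)
    mm=np.zeros_like(m);mm[box[1]:box[3],box[0]:box[2]]=1
    mk=cv2.morphologyEx((m&mm).astype(np.uint8),cv2.MORPH_OPEN,np.ones((5,5)))
    print("bar",cv2.minAreaRect((P[mk>0][:,:2]*1000).astype(np.float32)))
I=cv2.imread("pics/scene1.png")[180:380,300:460];save("c1.png",cv2.resize(I,None,fx=3,fy=3,interpolation=2))
E
```

```text
scene tall blue 133 [[0.446, -0.321, 0.126], [0.454, -0.312, 0.168], [0.522, -0.278, 0.171]]
scene tall zmax 0.194
   head rect ((424.92059326171875, -307.9119873046875), (160.41580200195312, 67.90969848632812), 23.378860473632812) [ 0.448 -0.309  0.182]
scene short blue 189 [[0.612, -0.338, 0.082], [0.615, -0.317, 0.102], [0.629, -0.293, 0.106]]
scene short zmax 0.19
scene fixed blue 329 [[0.533, 0.18, 0.155], [0.55, 0.191, 0.174], [0.575, 0.233, 0.183]]
scene fixed zmax 0.206
   head rect ((562.072509765625, 210.92044067382812), (55.320865631103516, 49.60782241821289), 69.52491760253906) [0.559 0.206 0.191]
scene pink zmax 0.194
   head rect ((337.76641845703125, -276.1651306152344), (50.978729248046875, 47.986568450927734), 49.9220085144043) [ 0.334 -0.278  0.181]
scene turq zmax 0.194
   head rect ((394.36944580078125, -373.7309875488281), (52.348541259765625, 47.85767364501953), 7.08831262588501) [ 0.388 -0.375  0.182]
ring 238 ((495.4565124511719, 34.51063537597656), (90.90441131591797, 91.97479248046875), 88.99500274658203) 0.012024957458062646
bar ((527.1369018554688, 120.952
[... 662 characters left out ...]
op fixed zmax 0.207
   head rect ((563.2359619140625, 210.15538024902344), (51.08523178100586, 47.4157600402832), 68.49793243408203) [0.562 0.209 0.194]
top pink zmax 0.195
   head rect ((338.8418273925781, -276.897705078125), (50.64065170288086, 48.584571838378906), 49.9218864440918) [ 0.338 -0.275  0.183]
top turq zmax 0.195
   head rect ((394.8216552734375, -373.9544677734375), (49.9796142578125, 48.62392807006836), 7.327723026275635) [ 0.394 -0.373  0.183]
ring 398 ((495.406494140625, 32.769195556640625), (90.61312866210938, 90.97166442871094), 126.22696685791016) 0.011137083969718464
bar ((528.7195434570312, 120.95088195800781), (298.3847351074219, 100.64351654052734), 68.5648422241211)
```

View pics/c1.png

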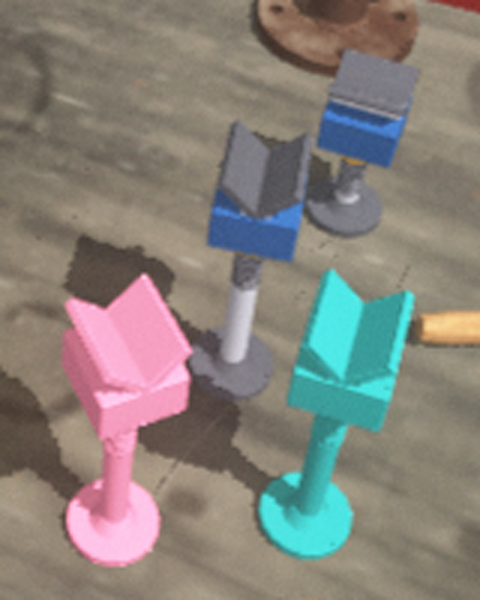

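The crop shows the grey-and-blue tall prop at crop (258,200), between pink (125,350) and turquoise (350,360), with the short one behind at (365,110). The head top is at 0.194 m, which matches the stated height. Next I fit the groove directions and the first move.

```bash
cat >> h.py <<'E'
def vfit(P,c,z0,z1,rad=.04):
    # groove azimuth from surface normals on a V head
    dx=P[1:-1,2:]-P[1:-1,:-2];dy=P[2:,1:-1]-P[:-2,1:-1]
    n=np.cross(dx,dy);n/=np.linalg.norm(n,axis=-1,keepdims=True);Q=P[1:-1,1:-1]
    m=(np.hypot(Q[...,0]-c[0],Q[...,1]-c[1])<rad)&(Q[...,2]>z0)&(Q[...,2]<z1)&(abs(abs(n[...,2])-.707)<.12)
    n=n[m];a=np.arctan2(n[:,1],n[:,0]);z=np.exp(2j*a)
    for _ in range(5):
        mu=np.median(z.real)+1j*np.median(z.imag) if _==0 else z[abs(np.angle(z/mu))<.4].mean()
    g=np.degrees(np.angle(mu))/2+90
    return g%180,m.sum()
def delta(goal,yang):
    o=r.observe();M=R.from_quat(o["ee_rot"]).as_matrix();y=np.array([np.cos(yang),np.sin(yang),0]);z=np.array([0,0,-1.])
    G=np.stack([np.cross(y,z),y,z],1)
    print("t",round(o["t"],2),"pos",o["eef_pos"].round(4),"shift cm",(M.T@(np.array(goal)-o["eef_pos"])*100).round(2),"rot",R.from_matrix(M.T@G).as_rotvec().round(4))
E
python3 - <<'E'
from h import *
for n in("scene","top"):
    P=np.load(n+".npy")
    print(n,"tall",vfit(P,(.475,-.294),.165,.2),"fixed",vfit(P,(.562,.209),.177,.21))
delta((.475,-.294,.32),np.radians(-76)); print(np.degrees(np.arctan2(210.5-34,562.5-495.4)),np.hypot(210.5-34,67))
E
```

```text
scene tall (np.float64(12.490612434784737), np.int64(277)) fixed (np.float64(64.95564469250846), np.int64(151))
top tall (np.float64(11.254716320872504), np.int64(260)) fixed (np.float64(67.21920508663466), np.int64(247))
t 0.1 pos [0.2398 0.4944 0.2179] shift cm [-55.58 -60.68 -10.13] rot [-1.1000e-03  1.8000e-03  2.4455e+00]
69.18469962891515 188.7889032755898
```

Request:
send_rows([
  [0, 0, 0, 0, 0, -3.4, 1],
  [0, 0, 0, 0, 0, -3.4, 1],
  [0, 0, 0, 0, 0, -3.4, 1],
  [0, 0, 0, -1.5, -1.6, 0, 1],
  [0, 0, 0, -3.5, -3.8, 0, 1],
  [0, 0, 0, -3.5, -3.8, 0, 1],
  [0, 0, 0, -3.5, -3.8, 0, 1],
  [0, 0, 0, -3.5, -3.8, 0, 1],
  [0, 0, 0, -3.5, -3.8, 0, 1],
  [0, 0, 0, -3.5, -3.8, 0, 1],
  [0, 0, 0, -3.5, -3.8, 0, 1],
  [0, 0, 0, -3.5, -3.8, 0, 1],
  [0, 0, 0, -3.5, -3.8, 0, 1],
  [0, 0, 0, -3.5, -3.8, 0, 1],
  [0, 0, 0, -3.5, -3.8, 0, 1],
  [0, 0, 0, -3.5, -3.8, 0, 1],
  [0, 0, 0, -3.5, -3.8, 0, 1],
  [0, 0, 0, -3.5, -3.8, 0, 1],
  [0, 0, 0, -3.5, -3.8, 0, 1],
])

```text
t: 2.0
eef_pos: [0.4629, -0.2463, 0.3203]
ee_rot: [0.224, 0.975, 0.0, -0.0]
wrist_force: [1.1, 0.4, 0.3]
width: 0.0934
```

Request:
send_rows([
  [0, 0, 0.144, 0, 0, 0, 1],
  [0, 0, 0.144, 0, 0, 0, 1],
  [0, 0, 0.144, 0, 0, 0, 1],
  [0, 0, 0.144, 0, 0, 0, 1],
  [0, 0, 0.144, 0, 0, 0, 1],
  [0, 0, 0.144, 0, 0, 0, 1],
  [0, 0, 0.144, 0, 0, 0, 1],
  [0, 0, 0.144, 0, 0, 0, 1],
  [0, 0, 0.144, 0, 0, 0, 1],
  [0, 0, 0.144, 0, 0, 0, 1],
  [0, 0, 0.144, 0, 0, 0, 1],
  [0, 0, 0.144, 0, 0, 0, 1],
  [0, 0, 0.144, 0, 0, 0, 1],
  [0, 0, 0.144, 0, 0, 0, 1],
  [0, 0, 0.144, 0, 0, 0, 1],
  [0, 0, 0.144, 0, 0, 0, 1],
  [0, 0, 0.144, 0, 0, 0, 1],
  [0, 0, 0, 0, 0, 0, 1],
  [0, 0, 0, 0, 0, 0, 1],
])

```text
t: 3.9
eef_pos: [0.4628, -0.2441, 0.3204]
ee_rot: [0.992, 0.123, -0.0, -0.0]
wrist_force: [0.8, -1.1, 0.2]
width: 0.0931
```

```bash
python3 - <<'E'
from h import *
s=snap("wrist");P=cloud(s);save("w1.png",s["color"])
m=(P[...,2]>.17)&(P[...,2]<.2)&(np.hypot(P[...,0]-.475,P[...,1]+.294)<.05)
q=P[m];print(len(q),cv2.minAreaRect((q[:,:2]*1000).astype(np.float32)),q[:,2].max(),vfit(P,(.475,-.294),.165,.2))
delta((.475,-.294,.136),np.radians(-77))
E
```

```text
3975 ((475.3568115234375, -295.3315734863281), (50.35331344604492, 46.62559127807617), 13.569506645202637) 0.19519695872736137 (np.float64(13.975068842755562), np.int64(1658))
t 3.95 pos [ 0.4628 -0.2442  0.3204] shift cm [-0.02  5.14 18.44] rot [-0.0004  0.0003  0.0184]
```

View pics/w1.png

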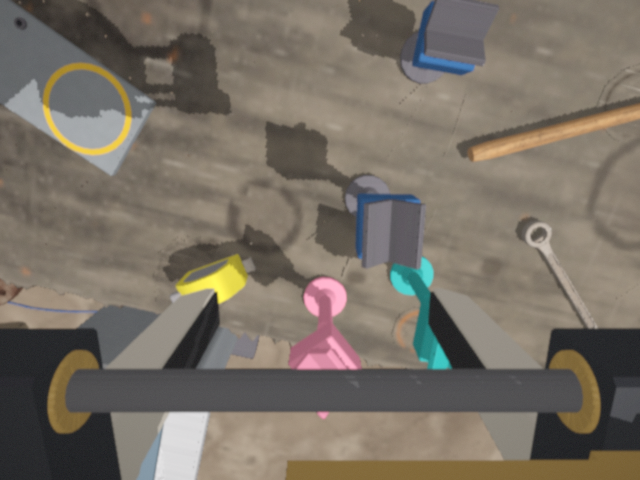

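Wrist view: the tall prop is at (393,230) with its groove vertical in the picture, so the jaws are square to it. Two measurements agree on (0.475,-0.295) and 14°.

Request:
send_rows([
  [0, 0, 0, 0, 1.2, 0, 1],
  [0, 0, 0, 0, 1.6, 0, 1],
  [0, 0, 0, 0, 1.6, 0, 1],
  [0, 0, 0, 0, 0.86, 0, 1],
  [0, 0, 0, 0, 0, 0, 1],
  [0, 0, 0, 0, 0, 2, 1],
  [0, 0, 0, 0, 0, 2.5, 1],
  [0, 0, 0, 0, 0, 2.5, 1],
  [0, 0, 0, 0, 0, 2.5, 1],
  [0, 0, 0, 0, 0, 2.5, 1],
  [0, 0, 0, 0, 0, 2.5, 1],
  [0, 0, 0, 0, 0, 2, 1],
  [0, 0, 0, 0, 0, 1.2, 1],
  [0, 0, 0, 0, 0, 0.7, 1],
  [0, 0, 0, 0, 0, 0, 1],
  [0, 0, 0, 0, 0, 0, 1],
])

```text
t: 5.55
eef_pos: [0.4759, -0.2957, 0.1375]
ee_rot: [0.993, 0.121, 0.0, 0.001]
wrist_force: [0.5, 0.0, 0.2]
width: 0.093
```

```bash
python3 - <<'E'
from h import *
delta((.4754,-.2953,.136),np.radians(-76.1))
s=snap("scene");save("s2.png",cv2.resize(s["color"][150:380,290:490],None,fx=3,fy=2.6))
E
```

```text
t 5.55 pos [ 0.4759 -0.2957  0.1375] shift cm [-0.04 -0.05  0.15] rot [ 0.0011 -0.0008 -0.0008]
```

View pics/s2.png

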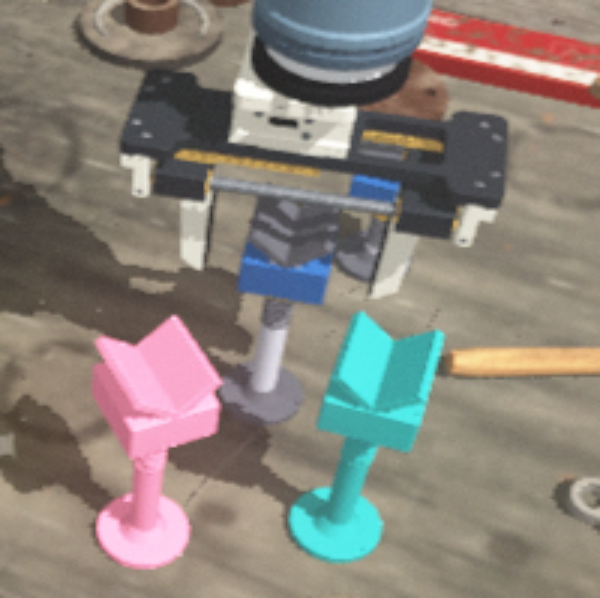

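The open fingers straddle the blue block of the tall prop (crop (285,275)) evenly. I'll close gently, then firmly.

Request:
send_rows([
  [0, 0, 0, 0, 0, 0.15, 0.7],
  [0, 0, 0, 0, 0, 0, 0.5],
  [0, 0, 0, 0, 0, 0, 0.3],
  [0, 0, 0, 0, 0, 0, 0.2],
  [0, 0, 0, 0, 0, 0, 0.15],
  [0, 0, 0, 0, 0, 0, 0.1],
  [0, 0, 0, 0, 0, 0, 0.06],
  [0, 0, 0, 0, 0, 0, 0.03],
  [0, 0, 0, 0, 0, 0, 0],
  [0, 0, 0, 0, 0, 0, -0.05],
  [0, 0, 0, 0, 0, 0, -0.1],
  [0, 0, 0, 0, 0, 0, -0.1],
], newtons=10)

```text
t: 6.8
eef_pos: [0.4754, -0.295, 0.1351]
ee_rot: [0.993, 0.121, -0.0, -0.0]
wrist_force: [-0.7, 2.3, 2.3]
width: 0.0481
```

Request:
send_rows([
  [0, 0, 0, 0, 0, 0, -1],
  [0, 0, 0, 0, 0, 0, -1],
  [0, 0, 0, 0, 0, 0, -1],
  [0, 0, 0, 0, 0, -0.3, -1],
  [0, 0, 0, 0, 0, -0.5, -1],
  [0, 0, 0, 0, 0, -0.7, -1],
  [0, 0, 0, 0, 0, -1, -1],
  [0, 0, 0, 0, 0, -1, -1],
  [0, 0, 0, 0, 0, -1, -1],
  [0, 0, 0, 0, 0, -0.7, -1],
  [0, 0, 0, 0, 0, -0.5, -1],
  [0, 0, 0, 0, 0, -0.3, -1],
  [0, 0, 0, 0, 0, 0, -1],
  [0, 0, 0, 0, 0, 0, -1],
], newtons=45)

```text
t: 8.2
eef_pos: [0.4753, -0.2952, 0.1948]
ee_rot: [0.993, 0.121, -0.0, -0.0]
wrist_force: [-0.7, 0.5, -6.7]
width: 0.0478
```

```bash
python3 - <<'E'
from h import *
# ring 495.4,33.7 ; bar 68.6deg
delta((.4955,.0335,.136+.06),np.radians(-21.4))
o=r.observe();print(o["wrist_force"],o["wrist_torque"],o["width"])
s=snap("scene");P=cloud(s);save("s3.png",cv2.resize(s["color"][120:380,290:490],None,fx=3,fy=2.3))
E
```

```text
t 8.2 pos [ 0.4753 -0.2952  0.1948] shift cm [  9.83 -31.43  -0.1 ] rot [-7.000e-04  1.000e-04 -9.555e-01]
[-0.67407161  0.51473012 -6.70431511] [ 0.03545214  0.11921661 -0.03876931] 0.04776717292469982
```

View pics/s3.png

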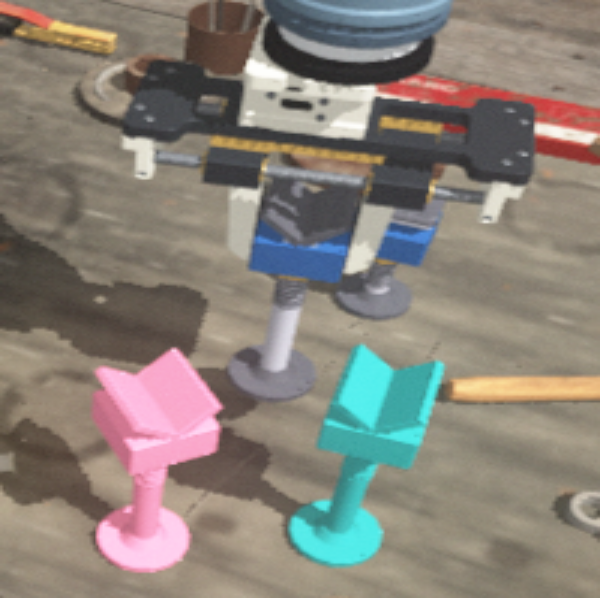

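The prop is held upright with about 0.7 kg on the wrist, foot at crop (270,372), and the short prop is undisturbed. I'll carry it over and turn it.

Request:
send_rows([
  [0, 0, 0, 0.09, -0.29, 0, -1],
  [0, 0, 0, 0.24, -0.77, 0, -1],
  [0, 0, 0, 0.42, -1.34, 0, -1],
  [0, 0, 0, 0.595, -1.902, 0, -1],
  [0, 0, 0, 0.595, -1.902, 0, -1],
  [0, 0, 0, 0.595, -1.902, 0, -1],
  [0, 0, 0, 0.595, -1.902, 0, -1],
  [0, 0, 0, 0.595, -1.902, 0, -1],
  [0, 0, 0, 0.595, -1.902, 0, -1],
  [0, 0, 0, 0.595, -1.902, 0, -1],
  [0, 0, 0, 0.595, -1.902, 0, -1],
  [0, 0, 0, 0.595, -1.902, 0, -1],
  [0, 0, 0, 0.595, -1.902, 0, -1],
  [0, 0, 0, 0.595, -1.902, 0, -1],
  [0, 0, 0, 0.595, -1.902, 0, -1],
  [0, 0, 0, 0.595, -1.902, 0, -1],
  [0, 0, 0, 0.595, -1.902, 0, -1],
  [0, 0, 0, 0.42, -1.34, 0, -1],
  [0, 0, 0, 0.24, -0.77, 0, -1],
  [0, 0, 0, 0.09, -0.29, 0, -1],
])

```text
t: 10.25
eef_pos: [0.4954, 0.0345, 0.1952]
ee_rot: [0.993, 0.121, -0.0, 0.0]
wrist_force: [-0.9, -0.7, -7.0]
width: 0.0477
```

Request:
send_rows([
  [0, 0, -0.02, 0, 0, 0, -1],
  [0, 0, -0.05, 0, 0, 0, -1],
  [0, 0, -0.0816, 0, 0, 0, -1],
  [0, 0, -0.0816, 0, 0, 0, -1],
  [0, 0, -0.0816, 0, 0, 0, -1],
  [0, 0, -0.0816, 0, 0, 0, -1],
  [0, 0, -0.0816, 0, 0, 0, -1],
  [0, 0, -0.0816, 0, 0, 0, -1],
  [0, 0, -0.0816, 0, 0, 0, -1],
  [0, 0, -0.0816, 0, 0, 0, -1],
  [0, 0, -0.0816, 0, 0, 0, -1],
  [0, 0, -0.0816, 0, 0, 0, -1],
  [0, 0, -0.05, 0, 0, 0, -1],
  [0, 0, -0.02, 0, 0, 0, -1],
  [0, 0, 0, 0, 0, 0, -1],
  [0, 0, 0, 0, 0, 0, -1],
])

```text
t: 11.85
eef_pos: [0.4957, 0.033, 0.1951]
ee_rot: [0.826, 0.563, -0.0, 0.0]
wrist_force: [-0.3, -0.5, -6.5]
width: 0.0479
```

```bash
python3 - <<'E'
from h import *
delta((.4955,.0335,.148),np.radians(-21.4))
s=snap("scene");P=cloud(s);save("s4.png",cv2.resize(s["color"][90:290,140:300],None,fx=3.5,fy=3))
T=snap("top");Q=cloud(T);save("t4.png",T["color"][220:350,90:300])
for n,A in(("scene",P),("top",Q)):
    print(n,vfit(A,(.4955,.0335),.225,.27),"fixed",vfit(A,(.562,.209),.177,.21))
    m=(np.hypot(A[...,0]-.4955,A[...,1]-.0335)<.04)&(A[...,2]>.058)&(A[...,2]<.075)
    if m.sum()>9:print("foot",m.sum(),cv2.minEnclosingCircle((A[m][:,:2]*1000).astype(np.float32)))
s=snap("wrist");A=cloud(s);save("w4.png",s["color"])
print("wrist held",vfit(A,(.4955,.0335),.225,.27),"fixed",vfit(A,(.562,.209),.177,.21))
m=(A[...,2]>.183)&(A[...,2]<.215)&(np.hypot(A[...,0]-.562,A[...,1]-.209)<.05)
print(cv2.minAreaRect((A[m][:,:2]*1000).astype(np.float32)))
E
```

```text
t 11.85 pos [0.4957 0.033  0.1951] shift cm [ 0.04 -0.04  4.71] rot [-0.      0.0001 -0.0008]
scene (np.float64(61.407311835991536), np.int64(242)) fixed (np.float64(10.568753702868321), np.int64(1))
foot 347 ((493.9185485839844, 31.7191219329834), 27.894968032836914)
top (np.float64(nan), np.int64(0)) fixed (np.float64(63.10343183183281), np.int64(255))
foot 17 ((477.324951171875, 42.79857635498047), 15.54249382019043)
wrist held (np.float64(74.96166618059827), np.int64(4949)) fixed (np.float64(nan), np.int64(0))
((0.0, 0.0), (0.0, 0.0), 0.0)
  return _methods._mean(a, axis=axis, dtype=dtype,
  ret = ret.dtype.type(ret / rcount)
h.py:21: RuntimeWarning: Mean of empty slice.
  mu=np.median(z.real)+1j*np.median(z.imag) if _==0 else z[abs(np.angle(z/mu))<.4].mean()
```

View pics/s4.png

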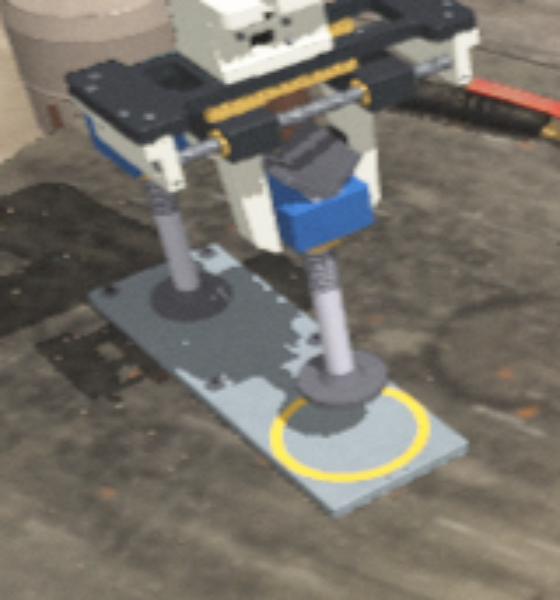

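View pics/w4.png

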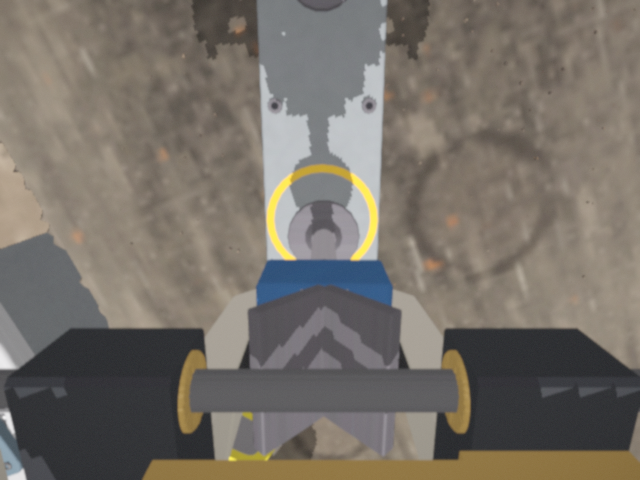

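Scene and wrist views: the prop hangs upright over the ring end of the bar, with its groove parallel to the bar (wrist: stem u≈322, bar centre u≈323). I'll check the lateral offset in wrist data before lowering.

```bash
python3 - <<'E'
from h import *
o=r.observe();s=snap("wrist");A=cloud(s)
M=R.from_quat(o["ee_rot"]).as_matrix();B=(A-o["eef_pos"])@M
z=A[...,2];c=s["color"]
hsv=cv2.cvtColor(c,cv2.COLOR_BGR2HSV)
y=(abs(hsv[...,0].astype(int)-27)<6)&(hsv[...,1]>120)&(z>.004)&(z<.02)
y[:150]=0;y[270:]=0
q=B[y];print("ring tool",cv2.fitEllipse((q[:,:2]*1000).astype(np.float32)))
for v in(20,60,100,140):
    k=np.where((z[v]>.007)&(z[v]<.018))[0]; k=k[(k>240)&(k<410)]
    print(v,k[[0,-1]],"tool y edges",B[v,k[[0,-1]],1].round(4),"mid",B[v,k[[0,-1]],1].mean().round(4),"x",B[v,320,0].round(3))
for v in(270,280,290):  # blue block front
    m=(hsv[v,:,1]>130)&(abs(hsv[v,:,0].astype(int)-110)<14);k=np.where(m)[0];print("block",v,k[[0,-1]],B[v,k[[0,-1]],1].round(4),z[v,320])
m=(z>.058)&(z<.078)&(abs(B[...,1])<.04)&(abs(B[...,0])<.05);print("foot y",m.sum(),np.percentile(B[m][:,1],[.5,50,99.5]).round(4))
E
```

```text
ring tool ((-0.5723905563354492, -1.1694633960723877), (90.19788360595703, 90.71319580078125), 176.94705200195312)
20 [258 385] tool y edges [-0.0502  0.048 ] mid -0.0011 x 0.157
60 [259 384] tool y edges [-0.0506  0.0484] mid -0.0011 x 0.129
100 [261 382] tool y edges [-0.0504  0.0479] mid -0.0013 x 0.099
140 [262 381] tool y edges [-0.051   0.0481] mid -0.0014 x 0.067
block 270 [265 383] [-0.0214  0.0231] 0.2165934336908078
block 280 [260 387] [-0.022   0.0229] 0.22717986398866089
block 290 [258 390] [-0.0222  0.0234] 0.23639047892742132
foot y 2897 [-0.0255  0.      0.0255]
```

Request:
send_rows([
  [0, 0, 0, 0, -0.07, 0.2, -1],
  [0, 0, 0, -0.03, -0.07, 0.4, -1],
  [0, 0, 0, 0, 0, 0.6, -1],
  [0, 0, 0, 0, 0, 0.7, -1],
  [0, 0, 0, 0, 0, 0.7, -1],
  [0, 0, 0, 0, 0, 0.6, -1],
  [0, 0, 0, 0, 0, 0.5, -1],
  [0, 0, 0, 0, 0, 0.4, -1],
  [0, 0, 0, 0, 0, 0.2, -1],
  [0, 0, 0, 0, 0, 0.1, -1],
  [0, 0, 0, 0, 0, 0.05, -1],
  [0, 0, 0, 0, 0, 0, -1],
  [0, 0, 0, 0, 0, 0, -1],
])

```text
t: 13.35
eef_pos: [0.4944, 0.0336, 0.1509]
ee_rot: [0.826, 0.564, 0.0, 0.0]
wrist_force: [-0.1, -0.3, -7.3]
width: 0.0478
```

Request:
send_rows([
  [0, 0, 0, 0, 0, 0.05, -1],
  [0, 0, 0, 0, 0, 0.05, -1],
  [0, 0, 0, 0, 0, 0.05, -1],
  [0, 0, 0, 0, 0, 0.05, -1],
  [0, 0, 0, 0, 0, 0, -1],
  [0, 0, 0, 0, 0, 0, -1],
])

```text
t: 13.95
eef_pos: [0.4942, 0.0336, 0.1486]
ee_rot: [0.826, 0.564, -0.0, -0.0]
wrist_force: [-0.0, 0.3, -6.3]
width: 0.0479
```

Request:
send_rows([
  [0, 0, 0, 0, 0, 0.04, -1],
  [0, 0, 0, 0, 0, 0.04, -1],
  [0, 0, 0, 0, 0, 0.02, -1],
  [0, 0, 0, 0, 0, 0, -1],
  [0, 0, 0, 0, 0, 0, -1],
])

```text
t: 14.45
eef_pos: [0.4942, 0.0336, 0.1476]
ee_rot: [0.826, 0.564, -0.0, -0.0]
wrist_force: [-1.1, 0.3, -6.3]
width: 0.0474
```

Request:
send_rows([
  [0, 0, 0, 0, 0, 0.04, -1],
  [0, 0, 0, 0, 0, 0, -1],
  [0, 0, 0, 0, 0, 0, -1],
])

```text
t: 14.75
eef_pos: [0.4943, 0.0336, 0.1473]
ee_rot: [0.826, 0.564, 0.0, 0.0]
wrist_force: [0.4, 0.0, -6.5]
width: 0.0477
```

Request:
send_rows([
  [0, 0, 0, 0, 0, 0.04, -1],
  [0, 0, 0, 0, 0, 0, -1],
  [0, 0, 0, 0, 0, 0, -1],
])

```text
t: 15.05
eef_pos: [0.4943, 0.0336, 0.1471]
ee_rot: [0.826, 0.564, 0.0, 0.0]
wrist_force: [-1.2, -0.4, -3.3]
width: 0.0475
```

Request:
send_rows([
  [0, 0, 0, 0, 0, 0.04, -1],
  [0, 0, 0, 0, 0, 0, -1],
  [0, 0, 0, 0, 0, 0, -1],
])

```text
t: 15.35
eef_pos: [0.4943, 0.0336, 0.1471]
ee_rot: [0.826, 0.564, 0.0, 0.0]
wrist_force: [-2.1, 0.2, 4.6]
width: 0.0476
```

Contact at the expected height (0.1471). I'll ease the grip, open slowly and go straight up.

Request:
send_rows([
  [0, 0, 0, 0, 0, 0, -1],
  [0, 0, 0, 0, 0, 0, -1],
  [0, 0, 0, 0, 0, 0, 0.06],
  [0, 0, 0, 0, 0, 0, 0.1],
  [0, 0, 0, 0, 0, 0, 0.2],
  [0, 0, 0, 0, 0, 0, 0.4],
  [0, 0, 0, 0, 0, 0, 0.7],
  [0, 0, 0, 0, 0, 0, 1],
  [0, 0, 0, 0, 0, 0, 1],
  [0, 0, 0, 0, 0, 0, 1],
], newtons=5)

```text
t: 16.35
eef_pos: [0.4943, 0.0336, 0.1464]
ee_rot: [0.826, 0.564, 0.0, -0.0]
wrist_force: [0.8, 0.4, 0.1]
width: 0.0908
```

Request:
send_rows([
  [0, 0, 0, 0, 0, 0, 1],
  [0, 0, 0, 0, 0, -0.5, 1],
  [0, 0, 0, 0, 0, -1.5, 1],
  [0, 0, 0, 0, 0, -2, 1],
  [0, 0, 0, 0, 0, -2.5, 1],
  [0, 0, 0, 0, 0, -2.5, 1],
  [0, 0, 0, 0, 0, -2.5, 1],
  [0, 0, 0, 0, 0, -2.5, 1],
  [0, 0, 0, 0, 0, -2.5, 1],
  [0, 0, 0, 0, 0, -1, 1],
  [0, 0, 0, -3, 0, 0, 1],
  [0, 0, 0, -4, 0, 0, 1],
  [0, 0, 0, -4, 0, 0, 1],
  [0, 0, 0, -3, 0, 0, 1],
  [0, 0, 0, 0, 0, 0, 1],
  [0, 0, 0, 0, 0, 0, 1],
])

```text
t: 17.95
eef_pos: [0.443, -0.0969, 0.3211]
ee_rot: [0.827, 0.563, 0.0, -0.0]
wrist_force: [0.0, 0.3, -0.1]
width: 0.0927
```

```bash
python3 - <<'E'
from h import *
print(r.observe()["width"])
for n in("scene","top","wrist"):
    s=snap(n);A=cloud(s);save(n+"5.png",s["color"])
    for k,c,h in(("placed",(.494,.0335),.206),("fixed",(.5625,.2105),.206),("short",(.638,-.314),.129)):
        m=(A[...,2]>h-.022)&(A[...,2]<h+.008)&(np.hypot(A[...,0]-c[0],A[...,1]-c[1])<.045)
        if m.sum()>30:
            q=A[m];a=cv2.minAreaRect((q[:,:2]*1000).astype(np.float32));print(n,k,np.round(a[0],1),np.round(a[1],1),round(a[2],1),"zmax",np.percentile(q[:,2],99).round(4),"groove",vfit(A,c,h-.028,h+.008)[0].round(1))
    m=(np.hypot(A[...,0]-.494,A[...,1]-.0335)<.04)&(A[...,2]>.016)&(A[...,2]<.024)
    if m.sum()>9: print("foot",m.sum(),cv2.minEnclosingCircle((A[m][:,:2]*1000).astype(np.float32)))
a=cv2.imread("pics/scene5.png")[80:300,130:460];save("f5.png",cv2.resize(a,None,fx=2.2,fy=2.2))
E
```

```text
0.09274533408559034
scene placed [492.4  33.7] [53.  44.4] 68.8 zmax 0.2069 groove 63.6
scene fixed [562.7 211.2] [54.5 45.6] 69.5 zmax 0.2066 groove 64.6
scene short [ 636.2 -312.9] [46.3 49.7] 4.5 zmax 0.1302 groove 119.3
foot 287 ((494.09930419921875, 32.022151947021484), 28.445802688598633)
top placed [496.5  39.1] [36.8 46.6] 66.1 zmax 0.2078 groove 65.1
top fixed [564.1 209.9] [52.1 46.2] 69.2 zmax 0.2078 groove 63.2
top short [ 625.9 -333.5] [18.1 11.3] 7.2 zmax 0.1316 groove 110.5
foot 45 ((495.2603759765625, 60.54520797729492), 14.765386581420898)
wrist placed [492.8  29.7] [44. 46.] 68.1 zmax 0.2061 groove 75.0
wrist short [ 642.1 -292.3] [35.4 11. ] 0.8 zmax 0.1286 groove 123.2
foot 595 ((490.87713623046875, 23.426694869995117), 24.64337921142578)
```

View pics/f5.png

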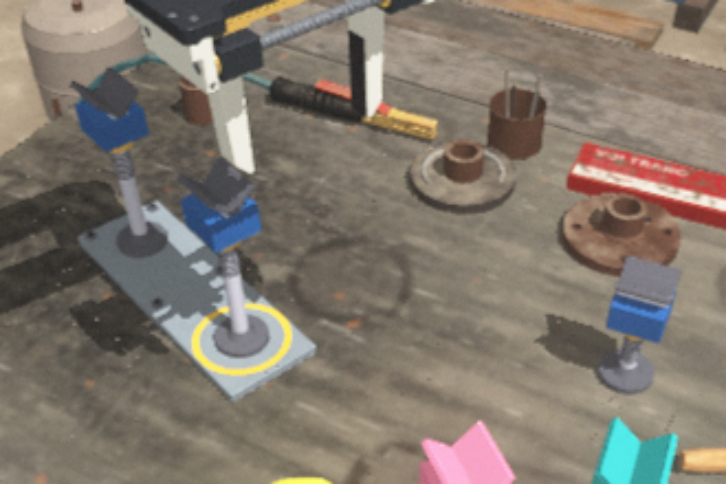

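View pics/wrist5.png

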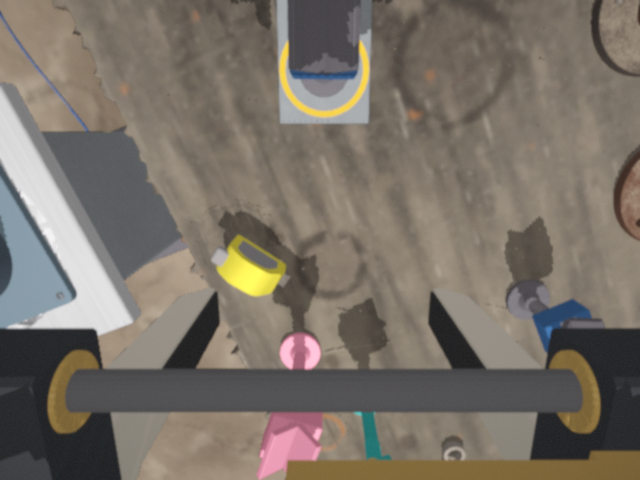

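The final pictures show the prop upright with its foot inside the ring (crop (242,337)). The fixed prop and the short prop (crop (640,320)) are standing where they were, and the gripper is clear.

```bash
python3 -c "
from plant import r
r.job_done()"
```

```text
the job is handed in; nothing more can be done
```

The tall blue prop now stands upright on the bar with its foot inside the yellow ring, and I've handed the job in at about 18 s of the 43 s allowed.

I gripped it across x, 155 mm up, and carried it upright. I turned it to the bar's direction, lowered it in steps of under 1 mm until it touched, then released it slowly and withdrew straight up.

**Last checks:**
- **Height:** the top is at 0.207 m, the same as the fixed prop, so it stands upright.
- **Groove alignment:** in the scene view the two heads are within about 1 mm sideways. Their directions are 68.8° and 69.5°.
- **Foot:** it is about 2 mm from the ring centre in the scene view. The ring leaves about 15 mm all round.
- **Short prop:** it is still standing where it was, within about 2 mm of measurement scatter, and the gripper touches nothing.

**Readings that disagreed:** directions from the V surfaces differed between cameras (63–65° from scene and top, 75° from the wrist). Those from scene and top agree between the two props to about 2°. The final top and wrist head and foot positions, and their short-prop positions, came from partial views, so I relied on the scene view.

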